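# Key the sample carousel into the reader

## Robot

A 6-joint arm with a two-finger parallel gripper is mounted at the origin on a cart in front of the work surface, level with it; the furniture and walls round the work are solid. World frame = base frame: x ahead of the robot, y to its left, z up, the work surface at z = 0. Lengths are in m, angles in rad, forces in N, time in s.
With the tool pointing down it reaches from about 0.3 to 0.775 m from the base axis. Payload 14.6 kg.
Tool frame: the origin (TCP) lies on the mounting face of the last link; the fingertips stand 199 mm ahead of it and the grasp point (between the pads) lies 180 mm ahead of it; y points along the fingers, z is the direction in which the jaws open and shut, and the axes are right-handed (so a half turn about y gives the same grasp; the last joint's range is limited). The gripper opens to 94 mm and grips with 3 to 60 N. Pads are 16 mm wide; open, the fingers measure 119 mm over their backs; the gripper's body (75 mm by 177 mm) begins 78 mm behind the grasp point.
Start: joints at [-1.355, 0.3, 1.521, -0, 1.321, -0.067], TCP at [0.153, -0.528, 0.405] pointing down, gripper open.
Joint ranges: [-3.03, 3.03], [-0.79, 2.21], [0.23, 2.52], [-1.04, 4.18], [0, 3.07], [-2.55, 2.55]. Speed limits (rad/s): [2.22, 2.22, 2.57, 3.14, 3.14, 3.14].

## Interface

Orientations are given as [roll, pitch, yaw] about the fixed x, y, z axes, in that order (R = Rz(yaw) Ry(pitch) Rx(roll)).
In Python, from cell import monitor, optics, bot gives the robot as it stands.
- The arm moves only by the tool drive_tool, never from a script. Its argument "rows" is a list that holds one entry, the list of rows, each a list of 6 numbers: the shift along the tool's x, y, z in m, then the turn, a rotation vector about the tool's x, y, z in degrees. A call has 1 to 10 rows; each row is the pose to reach, as a shift and turn from the pose measured when the call began, along the tool's axes at that moment; what a row does not reach only later rows make up. A row lasts 1/12 s, in which the tool goes at most 41.7 mm and 7.16 degrees, less where a joint would pass 70% of its speed; a pose out of reach is approached as far as the arm can. A call with a gripper value outside its range is refused whole. "fingers" is the opening, from -1 (shut) to 1 (fully open), set as the call begins (left out, the last holds). The fingers move at their own pace and stop on an object; the grip force is fixed at half the most. Time passes only in rows, so rows that repeat a pose let the fingers close. It gives the time, the measured TCP pose, the force and the opening at its end, in the units of the state.
- monitor.observe(): the state, without advancing time (a new reading comes with each control period).
- optics.camera(name): name is "side" or "top"; returns the picture (400x640x3 uint8, red, green, blue); there is no depth.
- optics.calibration(name): a dict with "K" (3x3 intrinsics, pixels), "pose" (4x4, takes a point from camera to world coordinates). Camera axes: x right, y down, z forward; pixel columns grow to the right and rows downward; lengths in m; the calibration is good to about 2 mm. A picture is of the moment at which its call begins. calibration takes no time and is no camera call.
- bot.hand_in(): hands the job in, once; it reports no verdict.
Trained networks look in the newest picture that a camera, given by its name, has taken for a name from the list of things; names that differ only in an ending like _2 or _b are one class to them, and where a whole thing is asked for, a point or a joint stands for the part that bears it (a point fixed in the world has none). Each returns a list of dicts, best first, with "score" (0 to 1); they miss things now and then, are a little off and sometimes report something else, mostly with a low value. They report only what shows in the picture. A call takes as long as a camera call.
- optics.search_frame(query, camera): "at" ([row, column] in pixels, amid what is visible of it).
- optics.regions_of(query, camera): "mask" (400x640 bool, what is visible of it) and "at" ([row, column] in pixels, amid what is visible of it).
- optics.place_of(query, camera): "at" ([row, column] in pixels: a listed point, or the origin of a listed thing).
The state is a dict: "time_s": time; "q": joint angles; "dq": joint speeds; "joint_efforts": joint torques, N m; "position": TCP position; "tool_rot": TCP orientation; "ft_force": force on the tool from outside, world axes, zero at the start; "moment": the same for the moment, N m; "width": finger opening in m.
Only numpy, scipy, OpenCV 4.12 (cv2) and the standard library are available. Lean on these libraries where they do the work, as an engineer would, in place of code of your own. Each camera call takes 0.05 s, during which the arm holds its last target.

## Task

Load the round grey sample carousel into the white-headed reader: turn it by its upright orange post until the notch in its rim points squarely at the brass key of the reader, push its drawer fully home so that the key sits in the notch, then swing the red-knobbed latch fully across the drawer's blue front. Leave the petri dish, timer, rubber stopper and marker pen where they are.

Things in the scene. Friction and masses are not known exactly. Their poses are not given: they have to be found in the camera images.
- reader: The reader, fixed to the bench: grey base plate 275 x 190 x 12 mm with two aluminium rails (10 mm wide, tops at 24 mm) beside the drawer, and a white measuring head (65 x 170 mm, top at 92 mm) at its far end. Origin on the bench, on the drawer's centre line. Its x axis is the loading direction (from the drawer's front to the head), y is to the left of it, z up. The base plate spans x -120 to +155 mm, y -95 to +95 mm; the head's face is at x = +87 mm.
- key_tip (a point): Blunt tip of the fixed brass key that stands out of the head's face towards the drawer along the reader's -x, on the centre line (reader x = 60 mm, 40 mm above the bench). Key 16 mm wide, the last 9 mm tapered to 7 mm at the tip; height 24 to 44 mm above the bench. It fits only the carousel's notch.
- drawer (a joint): Sliding drawer (m): 0 = fully home against the head, grows as it comes out towards the robot (reader -x), up to 0.085. It stays where it is left (about 4 N to slide, before the key is met). With the notch not facing the key it is stopped about 0.020 short of home, the rim against the key.
- drawer_front (a point): Centre of the outer face of the drawer's blue front plate (100 mm wide along reader y, 34 mm high from 14 to 48 mm above the bench, 10 mm thick). This outer face is where it can be pushed, along reader +x. Moves with the drawer: 85 mm in front (reader -x) of the carousel's axis.
- carousel_centre (a point): Point on the carousel's vertical axis at the height of its upper face (40 mm above the bench). Moves with the drawer: at reader x = 20 mm minus the drawer value, y = 0. The carousel is a grey disc, diameter 120 mm, underside 24 mm and upper face 40 mm above the bench, with six flat sample cups (2 mm proud) and a 4 mm low hub cap.
- carousel (a joint): Turn of the carousel on its drawer (rad), counterclockwise seen from above; 0 and 2 pi (6.283) both have the notch facing exactly at the key (reader +x), pi has it facing away. It turns freely either way without end stops in use, with light friction (about 1 N at the post), and stays where it is left. The notch enters if it is within about 0.12 rad; the key's taper then centres it.
- notch (a point): Middle of the mouth of the rim notch: on the carousel's rim, 60 mm from its axis, at the height of its upper face. Notch 21 mm wide with parallel sides, cut 24 mm deep towards the axis, right through the thickness; a short white line on the upper face points at it.
- post (a point): Middle of the upright orange post by which the carousel is turned, diameter 14 mm, from the upper face (40 mm above the bench) to 85 mm above the bench. It stands 46 mm from the axis on the side opposite the notch. It can be pushed round from either side.
- latch (a joint): Swing latch (rad) turning about a vertical axis: 0 = closed, its bar lying across the drawer's front along reader +y (end stop); about 1.57 = open, the bar pointing to reader -x. Growing is counterclockwise seen from above. Light friction (about 1 N at the knob), stays where it is left. It can close only when the drawer is home.
- latch_pivot (a point): Axis of the latch on the reader's base, at reader x = -73 mm, y = -83 mm, at the bar's mid height, 29 mm above the bench. The steel bar is 10 mm wide and 14 mm high (22 to 36 mm above the bench).
- latch_knob (a point): Middle of the latch's upright red knob at the bar's free end, 76 mm from the pivot axis, diameter 16 mm, from 22 to 58 mm above the bench; this point is 40 mm above the bench.
- petri_dish: Covered glass petri dish, diameter 64 mm, 16 mm high, a bystander; origin under its centre.
- timer: White bench timer 58 x 62 x 18 mm, a bystander; origin under its centre.
- rubber_stopper: Red-brown rubber stopper, diameter 33 mm, 26 mm high, standing, a bystander; origin under its centre.
- marker_pen: White marker pen with a black cap, 132 mm long, 14 mm thick, lying, a bystander; origin under its centre.

How it is judged:
By the outcome, as a careful person would: the job done as asked, in the order asked, and still so for the second after the job is handed in, with the robot touching nothing.
It also fails if it takes over 72 s, if anything falls off the work surface, if the arm or the gripper's body presses on something with over 40 N, if the wrist force passes 120 N, or if a joint passes its speed limit or range.

## Working session

There is one attempt and no reset: what is moved stays moved. The work goes in short steps, Python scripts to look and compute and a tool call to move; the robot and the scene stay as the last step left them, time stands still between calls to the robot, and variables do not carry over. Pictures are saved under pics/ and viewed, and the job is handed in when it is done.

Besides the shell and the picture viewer there is one more tool, called after "Emit:" as name(argument=value, ...), one argument or row to a line, values as JSON. drive_tool: Moves the arm, as the interface text tells. Its arguments: {"type":"object","properties":{"rows":{"type":"array"},"fingers":{"type":"number"}},"required":["rows"]}

```bash
mkdir -p pics; ls
cat > h.py <<'E'
import numpy as np,cv2
from cell import monitor,optics,bot
def ray(cam,at,z):
    c=optics.calibration(cam);K=np.array(c["K"]);T=np.array(c["pose"])
    d=T[:3,:3]@np.linalg.inv(K)@np.array([at[1],at[0],1.0]);o=T[:3,3]
    return o+d*(z-o[2])/d[2]
def proj(cam,p):
    c=optics.calibration(cam);K=np.array(c["K"]);T=np.array(c["pose"])
    q=K@(T[:3,:3].T@(np.array(p)-T[:3,3]));return q[:2]/q[2]
def snap(cam,name):
    im=optics.camera(cam);cv2.imwrite(f"pics/{name}.png",im[:,:,::-1]);return im
E
python3 - <<'E'
from h import *
s=monitor.observe();print(s)
for c in("top","side"):
    snap(c,c+"1");print(c,np.round(optics.calibration(c)["pose"],3).tolist())
for n,z in [("key_tip",.04),("drawer_front",.031),("carousel_centre",.04),("notch",.04),("post",.0625),("latch_pivot",.029),("latch_knob",.04),("reader",0),("petri_dish",0),("timer",0),("rubber_stopper",0),("marker_pen",0)]:
    for c in("top","side"):
        r=optics.place_of(n,c)
        for d in r[:2]: print(n,c,round(d["score"],2),np.round(d["at"]),np.round(ray(c,d["at"],z),4))
E
```

```text
pics
{'time_s': 0.0, 'q': array([-1.35461597e+00,  3.00516278e-01,  1.52159183e+00, -5.20881832e-06,
        1.32068680e+00, -6.65987481e-02]), 'dq': array([ 1.79473788e-03,  9.37882284e-04, -4.40126939e-05, -5.09160082e-04,
       -1.17443038e-03, -6.53791796e-04]), 'joint_efforts': array([-3.65709147e-04, -5.31801331e+01, -3.52737486e+01,  7.08160177e-02,
        2.43837299e-02, -1.34947290e-04]), 'position': array([ 0.15345592, -0.52813138,  0.40405686]), 'tool_rot': array([-1.57199625e+00,  7.49755195e-05, -2.85881231e+00]), 'ft_force': array([ 0.87992265,  0.67718735, -0.26450635]), 'moment': array([ 0.00993332,  0.04689958, -0.04375382]), 'width': 0.09394219110655566}
top [[-0.021, -0.988, 0.15, 0.36], [-1.0, 0.023, 0.01, 0.303], [-0.013, -0.15, -0.989, 1.042], [0.0, 0.0, 0.0, 1.0]]
side [[-1.0, 0.013, -0.006, 0.527], [0.013, 0.682, -0.731, 1.065], [-0.005, -0.731, -0.682, 0.743], [0.0, 0.0, 0.0, 1.0]]
key_tip top 0.97 [181. 267.] [0.5644 0.4515 0.04  ]
key_tip side 0.85 [244. 289.] [0.5744 0.4478 0.04  ]
drawer_front top 0.73 [237. 310.] [0.4169 0.3427 0.031 ]
drawer_front sid
[... 486 characters left out ...]
 0.67 [202. 318.] [0.503  0.2945 0.029 ]
latch_knob top 0.51 [228. 333.] [0.4381 0.2825 0.04  ]
latch_knob side 0.65 [196. 344.] [0.4363 0.2856 0.04  ]
reader top 0.84 [201. 286.] [0.5156 0.4072 0.    ]
reader side 0.63 [242. 313.] [0.5176 0.4054 0.    ]
petri_dish top 0.81 [240. 232.] [0.4143 0.5501 0.    ]
petri_dish top 0.35 [202. 285.] [0.5124 0.4083 0.    ]
petri_dish side 0.74 [292. 359.] [0.4196 0.5519 0.    ]
timer top 0.88 [206. 206.] [0.5072 0.6235 0.    ]
rubber_stopper top 0.42 [150. 359.] [0.6538 0.2042 0.    ]
rubber_stopper side 0.51 [185. 267.] [0.6446 0.1885 0.    ]
marker_pen top 0.58 [257. 428.] [0.3596 0.0358 0.    ]
marker_pen side 0.63 [151. 359.] [0.3692 0.0332 0.    ]
```

Run:
```python
import cv2
for c in("top","side"):
    im=cv2.imread(f"pics/{c}1.png"); cr=im[120:320,160:420]; cv2.imwrite(f"pics/{c}1c.png",cv2.resize(cr,(780,600),interpolation=cv2.INTER_CUBIC))
```

```text
(no output)
```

View pics/top1.png

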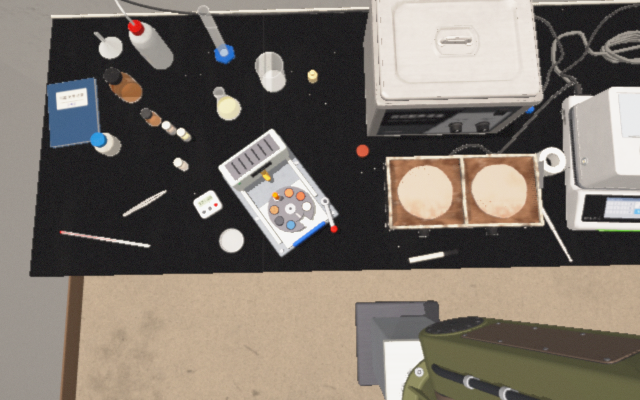

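View pics/side1.png

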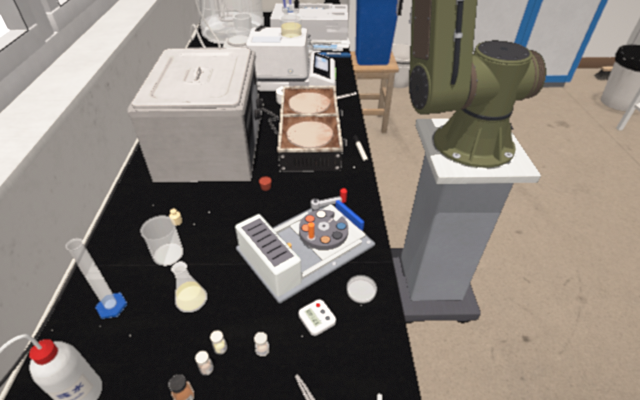

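View pics/top1c.png

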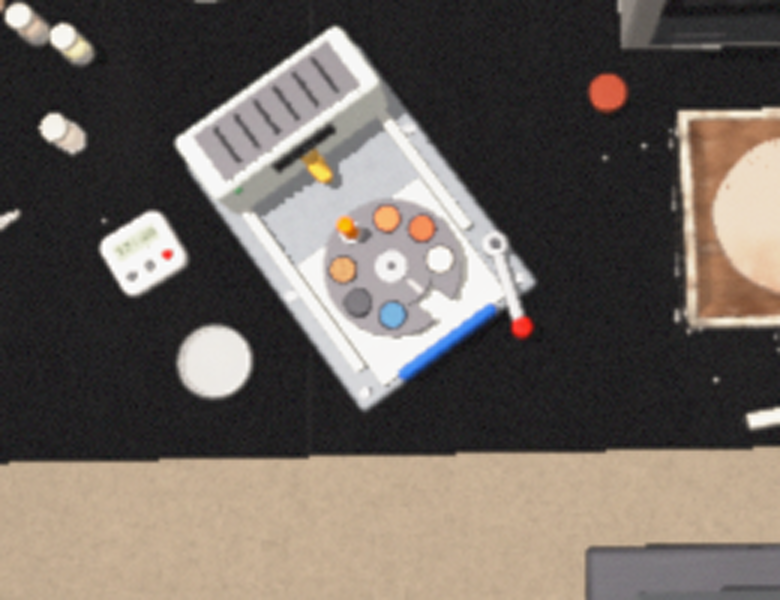

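View pics/side1c.png

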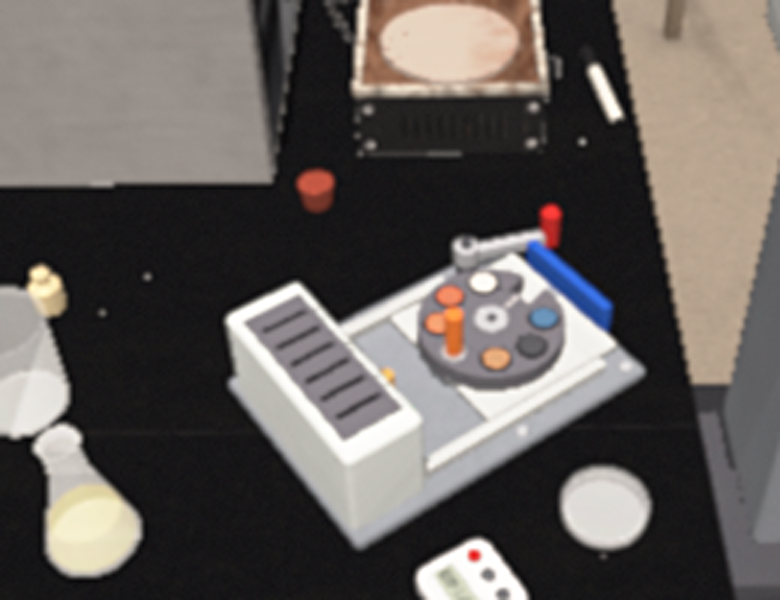

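```bash
cat > fit.py <<'E'
from h import *
from scipy.optimize import least_squares
def model(p):
    x,y,a,d,c,l=p
    L={"key_tip":(.06,0,.04),"drawer_front":(.02-d-.085,0,.031),"carousel_centre":(.02-d,0,.04),
    "notch":(.02-d+.06*np.cos(c),.06*np.sin(c),.04),"post":(.02-d-.046*np.cos(c),-.046*np.sin(c),.0625),
    "latch_pivot":(-.073,-.083,.029),"latch_knob":(-.073-.076*np.sin(l),-.083+.076*np.cos(l),.04),"reader":(0,0,0),
    "c_fl":(-.12,.095,.012),"c_fr":(-.12,-.095,.012),"h_fr":(.152,-.085,.092),"h_fl":(.152,.085,.092),"h_nr":(.087,-.085,.092),"h_nl":(.087,.085,.092)}
    R=np.array([[np.cos(a),-np.sin(a)],[np.sin(a),np.cos(a)]])
    return {k:np.r_[R@v[:2]+[x,y],v[2]] for k,v in L.items()}
def fit(obs,p0,free=range(6)):
    free=list(free)
    def full(q):
        p=np.array(p0,float);p[free]=q;return p
    def f(q):
        m=model(full(q));return np.concatenate([proj(c,m[n])-np.array(at)[::-1] for n,c,at in obs])
    r=least_squares(f,np.array(p0)[free],loss="soft_l1")
    return full(r.x),r.fun.reshape(-1,2)
E
python3 - <<'E'
from fit import *
obs=[]
for c in("top","side"):
    optics.camera(c)
    for n in("key_tip","drawer_front","carousel_centre","notch","post","latch_pivot","latch_knob","reader"):
        r=optics.place_of(n,c)
        if r: obs.append((n,c,r[0]["at"]))
for n,cx,cy in [("c_fl",365,408),("c_fr",534,285),("h_fr",336,26),("h_fl",177,145),("h_nr",383,88),("h_nl",222,205)]:
    obs.append((n,"top",(120+cy/3,160+cx/3)))
for n,cx,cy in [("c_fl",645,372),("h_fr",297,283),("h_fl",228,320),("h_nl",350,465),("h_nr",420,418)][:0]:
    obs.append((n,"side",(120+cy/3,160+cx/3)))
p,e=fit(obs,[.51,.405,.7,.04,3.1,1.9])
print(np.round(p,4))
for o,ee in zip(obs,e): print(o[0],o[1],np.round(ee,1))
for k,v in model(p).items(): print(k,np.round(v,4))
import cv2
im=cv2.imread("pics/top1.png")
E
```

```text
[0.517  0.4101 0.6297 0.0522 3.4671 1.0524]
drawer_front top [-0.3  0.9]
carousel_centre top [-2.5 -1.1]
notch top [ 0.2 -0.6]
post top [ 2.6 -0.9]
latch_pivot top [ 0.9 -0.8]
latch_knob top [-0.4  2.7]
reader top [-3.4 -1.7]
key_tip side [ 3.6 -3.1]
drawer_front side [0.2 0.5]
carousel_centre side [-0.5  0.3]
notch side [ 0.3 -2.1]
post side [ 0.8 -1.2]
latch_pivot side [0.1 2.2]
latch_knob side [ 3.  -3.5]
reader side [0.2 1.9]
c_fl top [0.7 2.2]
c_fr top [ 2.1 -0.8]
h_fr top [ 0.3 -0.6]
h_fl top [-1.7 -0.4]
h_nr top [-0.1 -1.5]
h_nl top [-1.6  0. ]
key_tip [0.5655 0.4454 0.04  ]
drawer_front [0.4223 0.3411 0.031 ]
carousel_centre [0.491  0.3911 0.04  ]
notch [0.4563 0.3421 0.04  ]
post [0.5175 0.4287 0.0625]
latch_pivot [0.5069 0.3    0.029 ]
latch_knob [0.4314 0.2916 0.04  ]
reader [0.517  0.4101 0.    ]
c_fl [0.3641 0.4162 0.012 ]
c_fr [0.476  0.2626 0.012 ]
h_fr [0.6899 0.4309 0.092 ]
h_fl [0.5898 0.5683 0.092 ]
h_nr [0.6374 0.3926 0.092 ]
h_nl [0.5373 0.53   0.092 ]
```

```bash
cat > ov.py <<'E'
from fit import *
def overlay(p,cam,src,out):
    x,y,a,d,c,l=p
    R=np.array([[np.cos(a),-np.sin(a)],[np.sin(a),np.cos(a)]])
    W=lambda v:np.r_[R@np.array(v[:2])+[x,y],v[2]]
    im=cv2.imread(src);S=5 if cam=="top" else 5
    ctr=proj(cam,W((0,0,.03)));r0=int(ctr[1]-58);c0=int(ctr[0]-70)
    cr=cv2.resize(im[r0:r0+116,c0:c0+150],None,fx=S,fy=S,interpolation=cv2.INTER_CUBIC)
    def poly(pts,col,cl=True):
        q=np.array([(proj(cam,W(v))-[c0,r0]+.5)*S for v in pts]);cv2.polylines(cr,[q.round().astype(int)],cl,col,1)
    rect=lambda x0,x1,y0,y1,z:[(x0,y0,z),(x1,y0,z),(x1,y1,z),(x0,y1,z)]
    circ=lambda cx,cy,r,z:[(cx+r*np.cos(t),cy+r*np.sin(t),z) for t in np.linspace(0,6.28,40)]
    cx=.02-d
    poly(rect(-.12,.155,-.095,.095,.012),(0,255,0));poly(rect(.087,.152,-.085,.085,.092),(255,0,255))
    poly(rect(cx-.085,cx-.075,-.05,.05,.048),(255,255,0))
    poly(circ(cx,0,.06,.04),(0,255,255))
    poly(circ(cx-.046*np.cos(c),-.046*np.sin(c),.007,.085),(0,255,0));poly(circ(cx,0,.003,.044),(0,255,0))
    poly([(cx+.036*np.cos(c),.036*np.sin(c),.04),(cx+.06*np.cos(c),.06*np.sin(c),.04)],(0,0,255))
    poly(circ(-.073-.076*np.sin(l),-.083+.076*np.cos(l),.008,.058),(255,255,0))
    poly(circ(-.073,-.083,.008,.036),(0,255,0))
    cv2.imwrite(out,cr)
E
python3 - <<'E'
from ov import *
p=[0.517,0.4101,0.6297,0.0522,3.4671,1.0524]
overlay(p,"top","pics/top1.png","pics/ot1.png");overlay(p,"side","pics/side1.png","pics/os1.png")
E
```

```text
(no output)
```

View pics/ot1.png

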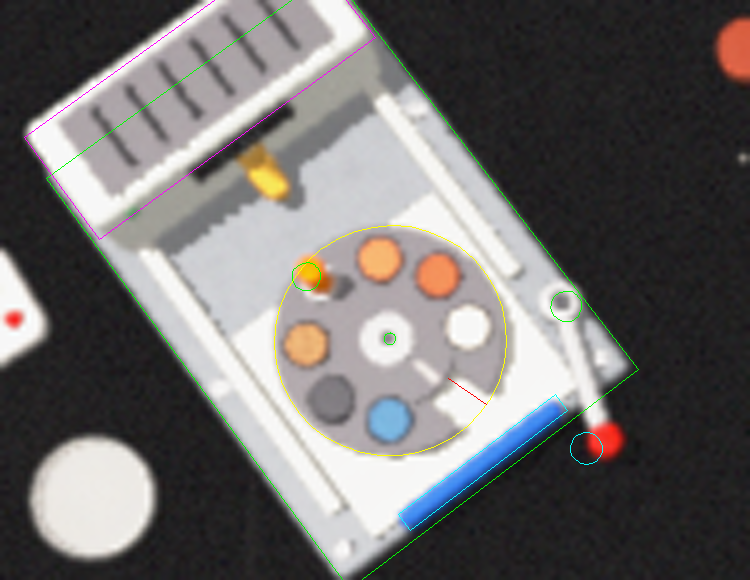

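View pics/os1.png

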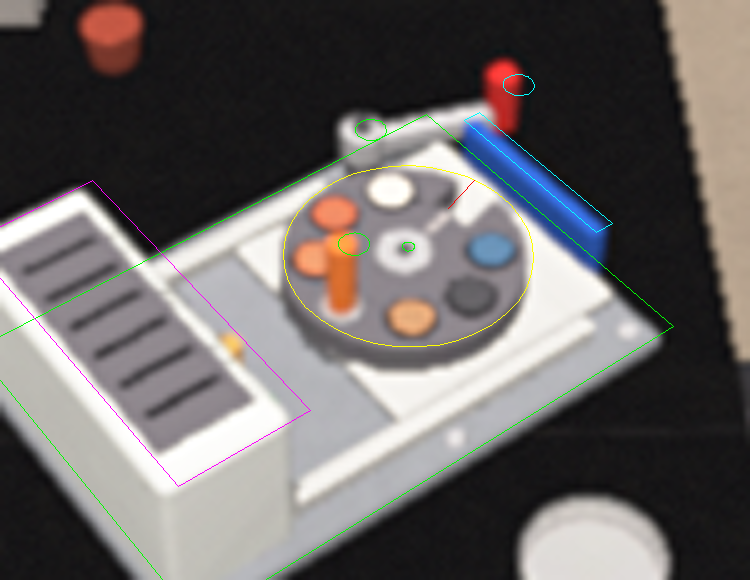

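```bash
cat > fit2.py <<'E'
from fit import *
def model2(p):
    x,y,a,d,c,l=p; cx=.02-d
    L={"knobtop":(-.073-.076*np.sin(l),-.083+.076*np.cos(l),.058),"posttop":(cx-.046*np.cos(c),-.046*np.sin(c),.085),
    "hub":(cx,0,.044),"pivot":(-.073,-.083,.036),"notchm":(cx+.06*np.cos(c),.06*np.sin(c),.04),
    "bf_l":(cx-.08,.05,.048),"bf_r":(cx-.08,-.05,.048),"postbase":(cx-.046*np.cos(c),-.046*np.sin(c),.04),
    "c_fl":(-.12,.095,.012),"c_fr":(-.12,-.095,.012),"h_fl":(.152,.085,.092),"h_nr":(.087,-.085,.092),"h_nl":(.087,.085,.092)}
    R=np.array([[np.cos(a),-np.sin(a)],[np.sin(a),np.cos(a)]])
    return {k:np.r_[R@v[:2]+[x,y],v[2]] for k,v in L.items()}
E
python3 - <<'E'
from fit2 import *
p0=[0.517,0.4101,0.6297,0.0522,3.4671,1.0524]
a=.6297
T={"knobtop":(606,440),"posttop":(310,269),"hub":(386,338),"pivot":(562,303),"notchm":(475,415),"bf_l":(405,518),"bf_r":(560,404),"c_fr":(635,368),"h_fl":(25,133),"h_nr":(372,38),"h_nl":(100,238)}
S={"knobtop":(503,72),"posttop":(342,243),"hub":(403,250),"pivot":(362,124),"bf_r":(476,125),"c_fl":(662,337),"h_nr":(88,188)}
O={}
for cam in("top","side"):
    c=proj(cam,np.array([.517,.4101,.03]));O[cam]=(int(c[0]-70),int(c[1]-58))
obs=[(n,cam,np.array(v)/5-.5+O[cam]) for cam,D in(("top",T),("side",S)) for n,v in D.items()]
def f(q):
    m=model2(q[:6]);return np.concatenate([proj(c,m[n]+np.r_[(q[6:8] if c=="top" else -q[6:8]),0])-at for n,c,at in obs]+[q[6:8]*300])
r=least_squares(f,p0+[0,0],loss="soft_l1")
print(np.round(r.x,4))
for o,e in zip(obs,r.fun[:-2].reshape(-1,2)):print(o[0],o[1],np.round(e,1))
from ov import overlay
m=model2(r.x)
for k,v in m.items():print(k,np.round(v,4))
np.save("p.npy",r.x[:6])
print(monitor.observe()["time_s"])
E
```

```text
Traceback (most recent call last):
  File "h.py", line 8, in proj
    c=optics.calibration(cam);K=np.array(c["K"]);T=np.array(c["pose"])
ValueError: time passes only in moves, steps and waits
```

```bash
python3 - <<'E'
s=open('h.py').read().replace("c=optics.calibration(cam);","c=cal(cam);")
s=s.replace("def ray","""import os,pickle
def cal(cam):
    f=f"cal_{cam}.pkl"
    if cam not in _C:
        if not os.path.exists(f): pickle.dump({k:np.array(v) for k,v in optics.calibration(cam).items() if k in("K","pose")},open(f,"wb"))
        _C[cam]=pickle.load(open(f,"rb"))
    return _C[cam]
_C={}
def ray""",1)
open('h.py','w').write(s)
E
cat > r2.py <<'E'
from fit2 import *
p0=[0.517,0.4101,0.6297,0.0522,3.4671,1.0524]
T={"knobtop":(606,440),"posttop":(310,269),"hub":(386,338),"pivot":(562,303),"notchm":(475,415),"bf_l":(405,518),"bf_r":(560,404),"c_fr":(635,368),"h_fl":(25,133),"h_nr":(372,38),"h_nl":(100,238)}
S={"knobtop":(503,72),"posttop":(342,243),"hub":(403,250),"pivot":(362,124),"bf_r":(476,125),"c_fl":(662,337),"h_nr":(88,188)}
O={}
for cam in("top","side"):
    c=proj(cam,np.array([.517,.4101,.03]));O[cam]=(int(c[0]-70),int(c[1]-58))
obs=[(n,cam,np.array(v)/5-.5+O[cam]) for cam,D in(("top",T),("side",S)) for n,v in D.items()]
def f(q):
    m=model2(q[:6]);return np.concatenate([proj(c,m[n]+np.r_[(q[6:8] if c=="top" else -q[6:8]),0])-at for n,c,at in obs]+[q[6:8]*300])
r=least_squares(f,p0+[0,0],loss="soft_l1")
print(np.round(r.x,4))
for o,e in zip(obs,r.fun[:-2].reshape(-1,2)):print(o[0],o[1],np.round(e,1))
m=model2(r.x)
for k,v in m.items():print(k,np.round(v,4))
np.save("p.npy",r.x[:6])
print(monitor.observe()["time_s"])
E
python3 r2.py
```

```text
[ 5.1940e-01  4.1290e-01  6.2610e-01  5.4000e-02  3.3606e+00  1.2277e+00
 -1.1000e-03 -1.2000e-03]
knobtop top [0.4 0.1]
posttop top [ 0.2 -0.1]
hub top [0.5 0.1]
pivot top [0.1 0.3]
notchm top [ 0.4 -0.1]
bf_l top [-0.6  0.8]
bf_r top [-0.1 -0.2]
c_fr top [-0.1 -0.1]
h_fl top [-0.7  0.2]
h_nr top [ 0.2 -0.8]
h_nl top [-0.7 -0.4]
knobtop side [0.6 0.3]
posttop side [-0.3  0.1]
hub side [0.2 0.1]
pivot side [0.5 2.2]
bf_r side [-1.6 -1. ]
c_fl side [ 1.  -0.7]
h_nr side [-0.7 -0.5]Traceback (most recent call last):
  File "r2.py", line 14, in <module>
    m=model2(r.x)
  File "fit2.py", line 3, in model2
    x,y,a,d,c,l=p; cx=.02-d
    ^^^^^^^^^^^
ValueError: too many values to unpack (expected 6)
```

```bash
cat > plan.py <<'E'
from h import *
from scipy.spatial.transform import Rotation as Ro
P=np.array([0.5194,0.4129,0.6261])
def r2w(x,y):
    a=P[2];return np.array([P[0]+x*np.cos(a)-y*np.sin(a),P[1]+x*np.sin(a)+y*np.cos(a)])
def w2r(x,y):
    a=P[2];d=np.array([x,y])-P[:2];return np.array([d[0]*np.cos(a)+d[1]*np.sin(a),-d[0]*np.sin(a)+d[1]*np.cos(a)])
def show():
    s=monitor.observe();R=Ro.from_euler("xyz",s["tool_rot"])
    tip=s["position"]+R.apply([0,.199,0])
    print("t%.2f q6 %.2f tip"%(s["time_s"],s["q"][5]),tip.round(4),"reader",w2r(*tip[:2]).round(4),"rot",s["tool_rot"].round(3),"F",s["ft_force"].round(1),"w",round(s["width"],4));return s
def rows(wps,s=None):
    """wps: (x,y,tipz,yaw) world tip targets -> rows in the current tool frame"""
    s=s or show();R0=Ro.from_euler("xyz",s["tool_rot"]);p0=s["position"];out=[]
    for x,y,z,yaw in wps:
        R=Ro.from_euler("xyz",[-np.pi/2,0,yaw]);p=np.array([x,y,z+.199])
        d=R0.inv().apply(p-p0);v=np.degrees((R0.inv()*R).as_rotvec())
        out.append([round(float(k),4) for k in d]+[round(float(k),1) for k in v])
    print(out);return out
def lin(a,b,n): return [tuple(np.array(a)+(np.array(b)-np.array(a))*(i+1)/n) for i in range(n)]
E
python3 - <<'E'
from plan import *
s=show()
rows([(.45,-.05,.206,-2.5)],s)
th=P[2]+.219;c=r2w(-.034,0);print(c, c+.046*np.array([np.cos(th),np.sin(th)]))
E
```

```text
t2.20 q6 -0.07 tip [ 0.1535 -0.5281  0.2056] reader [-0.8479 -0.5481] rot [-1.571  0.    -2.859] F [ 0.  -0.4 -0.9] w 0.094
[[-0.4182, -0.0004, -0.3764, 0.0, -20.6, -0.0]]
[0.49184915 0.39297637] [0.52237735 0.4273861 ]
```

Emit:
drive_tool(
  rows=[
    [[-0.418,0,-0.376,0,-20.6,0],[-0.418,0,-0.376,0,-20.6,0],[-0.418,0,-0.376,0,-20.6,0],[-0.418,0,-0.376,0,-20.6,0],[-0.418,0,-0.376,0,-20.6,0],[-0.418,0,-0.376,0,-20.6,0],[-0.418,0,-0.376,0,-20.6,0],[-0.418,0,-0.376,0,-20.6,0],[-0.418,0,-0.376,0,-20.6,0],[-0.418,0,-0.376,0,-20.6,0]],
  ],
  fingers=-0.06,
)

```text
time_s: 3.03
position: [0.3736, -0.1721, 0.405]
tool_rot: [-1.57, 0.0, -2.5]
ft_force: [0.5, -1.2, -0.8]
width: 0.0443
```

Run:
```python
from plan import *
s=show()
rows([(.5224,.4274,.17,-2.297)],s)
```

```text
t3.03 q6 0.41 tip [ 0.3738 -0.1722  0.206 ] reader [-0.4609 -0.3888] rot [-1.57  0.   -2.5 ] F [ 0.5 -1.2 -0.8] w 0.0443
[[-0.4782, 0.0359, -0.3911, -0.0, -11.6, -0.0]]
```

Emit:
drive_tool(
  rows=[
    [[-0.478,0.036,-0.391,0,-11.6,0],[-0.478,0.036,-0.391,0,-11.6,0],[-0.478,0.036,-0.391,0,-11.6,0],[-0.478,0.036,-0.391,0,-11.6,0],[-0.478,0.036,-0.391,0,-11.6,0],[-0.478,0.036,-0.391,0,-11.6,0],[-0.478,0.036,-0.391,0,-11.6,0],[-0.478,0.036,-0.391,0,-11.6,0],[-0.478,0.036,-0.391,0,-11.6,0],[-0.478,0.036,-0.391,0,-11.6,0]],
  ],
)

```text
time_s: 3.87
position: [0.4732, 0.2319, 0.3806]
tool_rot: [-1.57, 0.001, -2.297]
ft_force: [0.2, -0.4, -0.1]
width: 0.0443
```

Run:
```python
from plan import *
s=show()
rows([(.5224,.4274,.12,-2.297)],s)
```

```text
t3.87 q6 1.11 tip [0.4735 0.2318 0.1816] reader [-0.1433 -0.1198] rot [-1.570e+00  1.000e-03 -2.297e+00] F [ 0.2 -0.4 -0.1] w 0.0443
[[-0.1788, 0.0616, -0.0931, -0.1, 0.0, -0.0]]
```

Emit:
drive_tool(
  rows=[
    [[-0.179,0.062,-0.093,0,0,0],[-0.179,0.062,-0.093,0,0,0],[-0.179,0.062,-0.093,0,0,0],[-0.179,0.062,-0.093,0,0,0],[-0.179,0.062,-0.093,0,0,0],[-0.179,0.062,-0.093,0,0,0],[-0.179,0.062,-0.093,0,0,0],[-0.179,0.062,-0.093,0,0,0]],
  ],
)

```text
time_s: 4.53
position: [0.5225, 0.4271, 0.3185]
tool_rot: [-1.57, -0.0, -2.297]
ft_force: [-0.5, 0.4, 0.6]
width: 0.044
```

Run:
```python
from plan import *
s=show()
for c in("top","side"):
    im=snap(c,c+"2");cr=im[150:290,210:370] ;cv2.imwrite(f"pics/{c}2c.png",cv2.resize(cr[:,:,::-1],None,fx=4,fy=4,interpolation=cv2.INTER_CUBIC))
rows([(.5224,.4274,.052,-2.297)],s)
```

```text
t4.53 q6 1.36 tip [0.5227 0.427  0.1195] reader [0.0109 0.0095] rot [-1.57  -0.    -2.297] F [-0.5  0.4  0.6] w 0.044
[[-0.0001, 0.0675, -0.0004, -0.1, 0.0, 0.0]]
```

View pics/side2c.png

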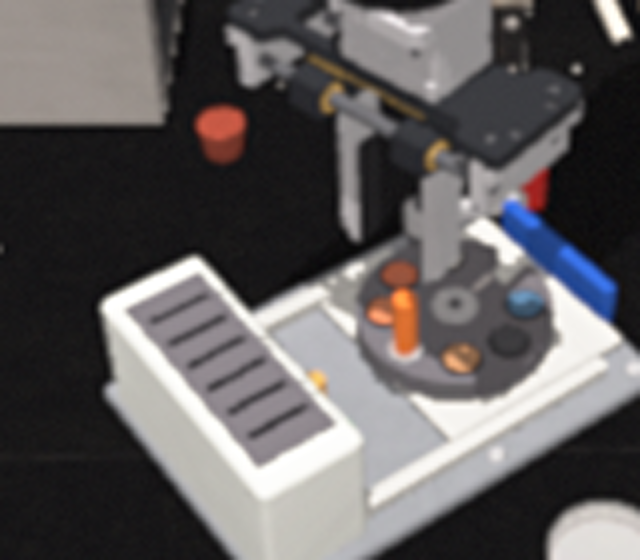

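View pics/top2c.png

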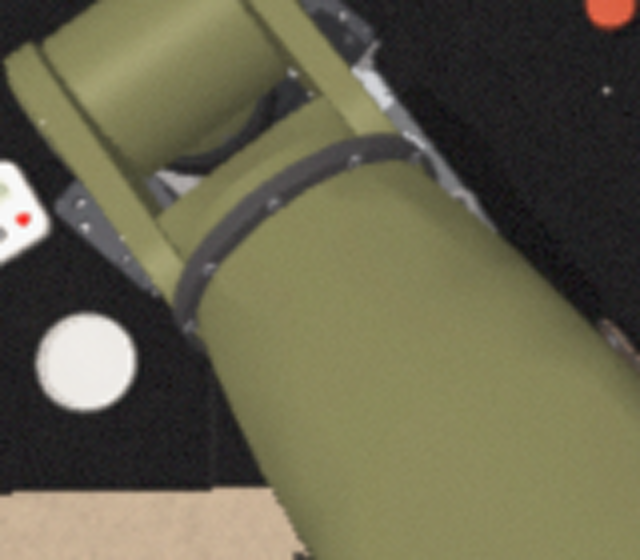

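Run:
```python
from plan import *
for p in [(.5227,.427,.1195),(.5224,.4274,.085),(.5227+.022*.75,.427-.022*.66,.1195),(.5227-.022*.75,.427+.022*.66,.1195)]:
    print((proj("side",p)-[210,150]+.5)*4)
```

```text
[405.33492957 253.09132171]
[406.24174231 297.34827945]
[375.33095365 235.22267655]
[436.05507872 271.38647852]
```

Emit:
drive_tool(
  rows=[
    [[0,0.03,0,0,0,0],[0,0.05,0,0,0,0],[0,0.067,0,0,0,0],[0,0.067,0,0,0,0],[0,0.067,0,0,0,0]],
  ],
)

```text
time_s: 5.05
position: [0.5232, 0.4254, 0.2537]
tool_rot: [-1.569, 0.002, -2.299]
ft_force: [0.8, -0.5, 0.4]
width: 0.0445
```

Emit:
drive_tool(
  rows=[
    [[0,0,0,0,0,0],[0,0,0,0,0,0],[0,0,0,0,0,0],[0,0,0,0,0,0],[0,0,0,0,0,0],[0,0,0,0,0,0]],
  ],
  fingers=-0.57,
)

```text
time_s: 5.55
position: [0.5231, 0.4255, 0.2539]
tool_rot: [-1.569, 0.002, -2.299]
ft_force: [-0.5, 0.4, 0.1]
width: 0.0205
```

```bash
cat > arc.py <<'E'
from plan import *
import sys
# usage: arc t0 t1 (reader-frame post angle) n
t0,t1,n=float(sys.argv[1]),float(sys.argv[2]),int(sys.argv[3])
c=r2w(-.034,0);s=show();d=w2r(*(s["position"][:2]))-[-.034,0];print("tool angle",np.arctan2(d[1],d[0]),np.hypot(*d))
w=[]
for i in range(n):
    t=P[2]+t0+(t1-t0)*(i+1)/n
    w.append((c[0]+.046*np.cos(t),c[1]+.046*np.sin(t),.052,t-np.pi))
rows(w,s)
E
python3 arc.py .22 1.16 10
```

```text
t5.55 q6 1.36 tip [0.5237 0.4256 0.0549] reader [0.0109 0.0078] rot [-1.569e+00  2.000e-03 -2.299e+00] F [-0.5  0.4  0.1] w 0.0205
tool angle 0.17852340124440894 0.045114395874574525
[[-0.0007, 0.0029, -0.0062, -0.1, -5.6, -0.1], [-0.0001, 0.0029, -0.0105, -0.1, -11.0, -0.1], [0.0009, 0.0029, -0.0147, -0.1, -16.3, -0.1], [0.0024, 0.0029, -0.0188, -0.1, -21.7, -0.1], [0.0041, 0.0029, -0.0227, -0.1, -27.1, -0.1], [0.0063, 0.0029, -0.0264, -0.1, -32.5, -0.1], [0.0088, 0.0029, -0.03, -0.1, -37.9, -0.1], [0.0116, 0.0029, -0.0333, -0.1, -43.3, -0.1], [0.0147, 0.0028, -0.0363, -0.1, -48.7, -0.1], [0.0181, 0.0028, -0.039, -0.1, -54.0, -0.1]]
```

Emit:
drive_tool(
  rows=[
    [[-0.001,0.001,-0.006,0,-5.6,0],[0,0.001,-0.0105,0,-11,0],[0.001,0.001,-0.0147,0,-16.3,0],[0.0024,0.001,-0.0188,0,-21.7,0],[0.004,0.001,-0.0227,0,-27.1,0],[0.0063,0.001,-0.0264,0,-32.5,0],[0.0088,0.001,-0.03,0,-37.9,0],[0.0116,0.001,-0.0333,0,-43.3,0],[0.0147,0.001,-0.0363,0,-48.7,0],[0.018,0.001,-0.039,0,-54,0]],
  ],
)

```text
time_s: 6.38
position: [0.4819, 0.4381, 0.253]
tool_rot: [-1.567, 0.0, -1.351]
ft_force: [1.2, 2.2, -0.4]
width: 0.0203
```

```bash
python3 arc.py 1.16 2.1 10
python3 - <<'E'
from h import *
im=snap("side","side3");cr=im[150:290,210:370] ;cv2.imwrite(f"pics/side3c.png",cv2.resize(cr[:,:,::-1],None,fx=4,fy=4,interpolation=cv2.INTER_CUBIC))
E
```

```text
t6.38 q6 0.46 tip [0.4826 0.4384 0.054 ] reader [-0.0149  0.0422] rot [-1.567  0.    -1.351] F [ 1.2  2.2 -0.4] w 0.0203
tool angle 1.1610854353111872 0.04625044418978803
[[0.0004, 0.002, -0.0043, -0.2, -5.2, -0.0], [0.001, 0.002, -0.0086, -0.2, -10.5, -0.0], [0.002, 0.0019, -0.0128, -0.2, -15.9, 0.0], [0.0034, 0.0019, -0.0169, -0.2, -21.3, 0.0], [0.0052, 0.0019, -0.0208, -0.2, -26.7, 0.0], [0.0073, 0.0019, -0.0246, -0.2, -32.1, 0.0], [0.0097, 0.0019, -0.0281, -0.2, -37.5, 0.0], [0.0125, 0.0019, -0.0314, -0.2, -42.9, 0.1], [0.0156, 0.0019, -0.0345, -0.2, -48.2, 0.1], [0.019, 0.0019, -0.0372, -0.2, -53.6, 0.1]]
```

View pics/side3c.png

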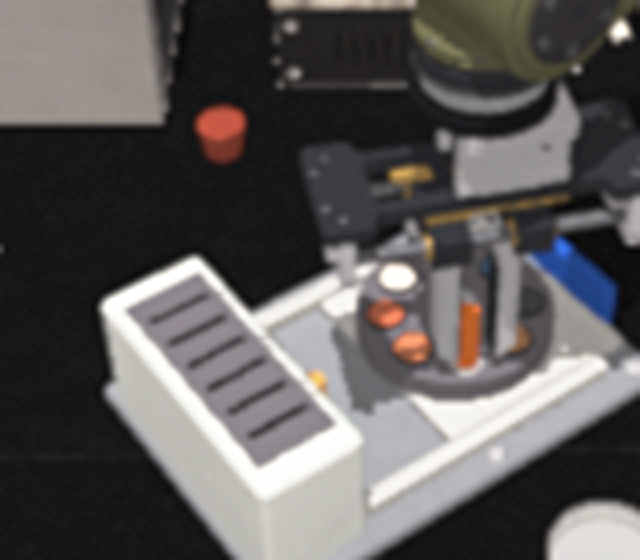

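Emit:
drive_tool(
  rows=[
    [[0.0004,0.001,-0.0043,0,-5.2,0],[0.001,0.001,-0.0086,0,-10.5,0],[0.002,0.001,-0.0128,0,-15.9,0],[0.0034,0.001,-0.0169,0,-21.3,0],[0.0052,0.001,-0.0208,0,-26.7,0],[0.0073,0.001,-0.0246,0,-32.1,0],[0.0097,0.001,-0.0281,0,-37.5,0],[0.0125,0.001,-0.0314,0,-42.9,0],[0.0156,0.001,-0.0345,0,-48.2,0],[0.019,0.001,-0.0372,0,-53.6,0]],
  ],
)

```text
time_s: 7.27
position: [0.4492, 0.4114, 0.252]
tool_rot: [-1.568, -0.002, -0.407]
ft_force: [0.2, 1.6, -0.6]
width: 0.0199
```

```bash
python3 arc.py 2.1 3.14 10
```

```text
t7.27 q6 -0.48 tip [0.4498 0.4116 0.053 ] reader [-0.0571  0.0397] rot [-1.568 -0.002 -0.407] F [ 0.2  1.6 -0.6] w 0.0199
tool angle 2.1083173857901327 0.04639906173604554
[[0.0006, 0.001, -0.0044, -0.1, -5.5, 0.1], [0.0013, 0.001, -0.0091, -0.1, -11.4, 0.1], [0.0025, 0.001, -0.0138, -0.1, -17.4, 0.1], [0.0042, 0.001, -0.0182, -0.1, -23.3, 0.2], [0.0063, 0.001, -0.0225, -0.1, -29.3, 0.2], [0.0088, 0.001, -0.0266, -0.1, -35.2, 0.2], [0.0118, 0.001, -0.0303, -0.1, -41.2, 0.2], [0.0151, 0.001, -0.0338, -0.1, -47.2, 0.2], [0.0188, 0.001, -0.0368, -0.1, -53.1, 0.2], [0.0228, 0.001, -0.0395, -0.1, -59.1, 0.2]]
```

Emit:
drive_tool(
  rows=[
    [[0.0006,0.001,-0.0044,0,-5.5,0],[0.0013,0.001,-0.0091,0,-11.4,0],[0.0025,0.001,-0.0138,0,-17.4,0],[0.0042,0.001,-0.0182,0,-23.3,0],[0.0063,0.001,-0.0225,0,-29.3,0],[0.0088,0.001,-0.0266,0,-35.2,0],[0.0118,0.001,-0.0303,0,-41.2,0],[0.0151,0.001,-0.0338,0,-47.2,0],[0.0188,0.001,-0.0368,0,-53.1,0],[0.0228,0.001,-0.0395,0,-59.1,0]],
  ],
)

```text
time_s: 8.1
position: [0.4546, 0.366, 0.2511]
tool_rot: [-1.571, -0.003, 0.628]
ft_force: [-1.0, 1.6, -0.6]
width: 0.02
```

Emit:
drive_tool(
  rows=[
    [[0,0,0,0,0,0],[0,0,0,0,0,0],[0,0,0,0,0,0],[0,0,0,0,0,0],[0,0,0,0,0,0],[0,0,0,0,0,0]],
  ],
  fingers=-1,
)

```text
time_s: 8.6
position: [0.4545, 0.366, 0.251]
tool_rot: [-1.571, -0.003, 0.626]
ft_force: [-0.4, -3.5, 1.6]
width: 0.014
```

```bash
python3 arc.py 3.13 3.1416 1
python3 - <<'E'
from h import *
for n in("side","top"):
    im=snap(n,n+"4");cr=im[150:290,210:370] ;cv2.imwrite(f"pics/{n}4c.png",cv2.resize(cr[:,:,::-1],None,fx=4,fy=4,interpolation=cv2.INTER_CUBIC))
E
```

```text
t8.60 q6 -1.58 tip [0.455  0.3663 0.052 ] reader [-0.0795 -0.0001] rot [-1.571 -0.003  0.626] F [-0.4 -3.5  1.6] w 0.014
tool angle 3.1408021857267094 0.04604920539959888
[[0.0, 0.0, -0.0, 0.0, 0.0, 0.2]]
```

View pics/side4c.png

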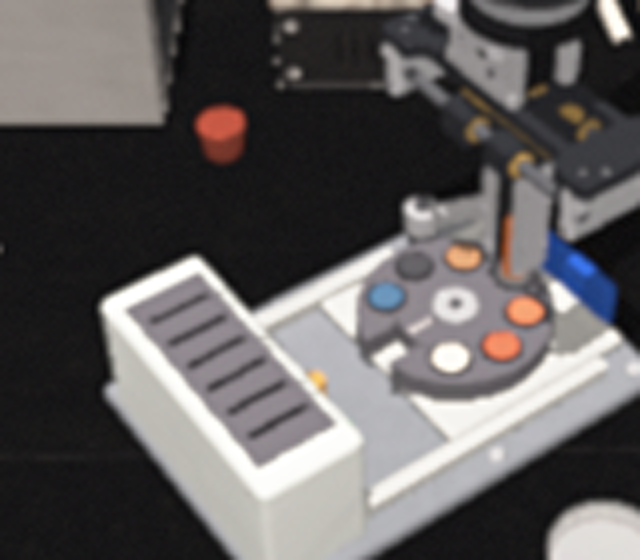

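View pics/top4c.png

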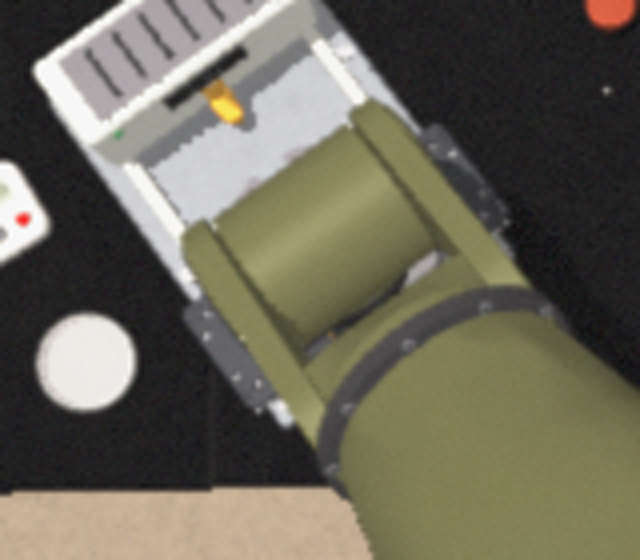

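Emit:
drive_tool(
  rows=[
    [[0,0,0,0,0,0],[0,0,0,0,0,0],[0,0,0,0,0,0],[0,0,0,0,0,0],[0,-0.02,0,0,0,0],[0,-0.06,0,0,0,0],[0,-0.06,0,0,0,0],[0,-0.06,0,0,0,0]],
  ],
  fingers=-0.4,
)

```text
time_s: 9.37
position: [0.4545, 0.3661, 0.3132]
tool_rot: [-1.571, -0.007, 0.627]
ft_force: [0.4, -0.8, -0.7]
width: 0.0282
```

Run:
```python
from plan import *
s=show();a=P[2]
rows([(*r2w(-.16,.005),.11,a),(*r2w(-.16,.005),.026,a)],s)
```

```text
t9.37 q6 -1.58 tip [0.4557 0.3669 0.1142] reader [-0.0786  0.    ] rot [-1.571 -0.007  0.627] F [ 0.4 -0.8 -0.7] w 0.0282
[[-0.0801, 0.0036, 0.005, 0.0, 0.0, 0.4], [-0.0806, 0.0876, 0.005, 0.0, 0.0, 0.4]]
```

Emit:
drive_tool(
  rows=[
    [[-0.04,0,0.005,0,0,0.4],[-0.08,0.003,0.005,0,0,0.4],[-0.08,0.003,0.005,0,0,0.4],[-0.08,0.04,0.005,0,0,0.4],[-0.08,0.07,0.005,0,0,0.4],[-0.08,0.087,0.005,0,0,0.4],[-0.08,0.087,0.005,0,0,0.4],[-0.08,0.087,0.005,0,0,0.4]],
  ],
  fingers=-1,
)

```text
time_s: 10.03
position: [0.3873, 0.3235, 0.225]
tool_rot: [-1.571, 0.002, 0.627]
ft_force: [0.2, -0.4, 0.6]
width: 0.0004
```

Run:
```python
from ov import *
from plan import *
s=show();a=P[2]
snap("side","side5");snap("top","top5")
p=[*P,.054,2*np.pi,1.228]
overlay(p,"top","pics/top5.png","pics/ot5.png");overlay(p,"side","pics/side5.png","pics/os5.png")
rows([(*r2w(x,.005),.026,a) for x in(-.13,-.11,-.073,-.070)],s)
```

```text
t10.03 q6 -1.57 tip [0.387  0.3232 0.026 ] reader [-0.1599  0.0049] rot [-1.571  0.002  0.627] F [ 0.2 -0.4  0.6] w 0.0004
[[0.0295, -0.0001, -0.0, 0.0, 0.0, -0.1], [0.0495, -0.0001, -0.0, 0.0, 0.0, -0.1], [0.0865, -0.0002, -0.0001, 0.0, 0.0, -0.1], [0.0895, -0.0002, -0.0001, 0.0, 0.0, -0.1]]
```

View pics/ot5.png

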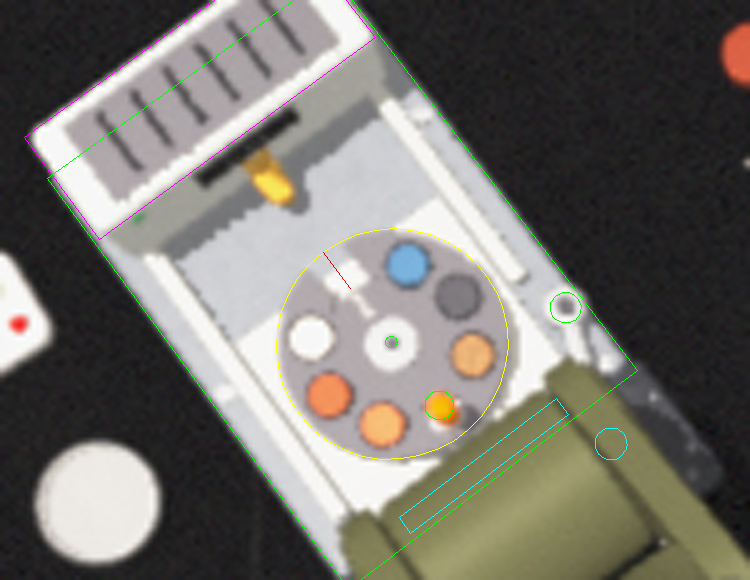

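View pics/os5.png

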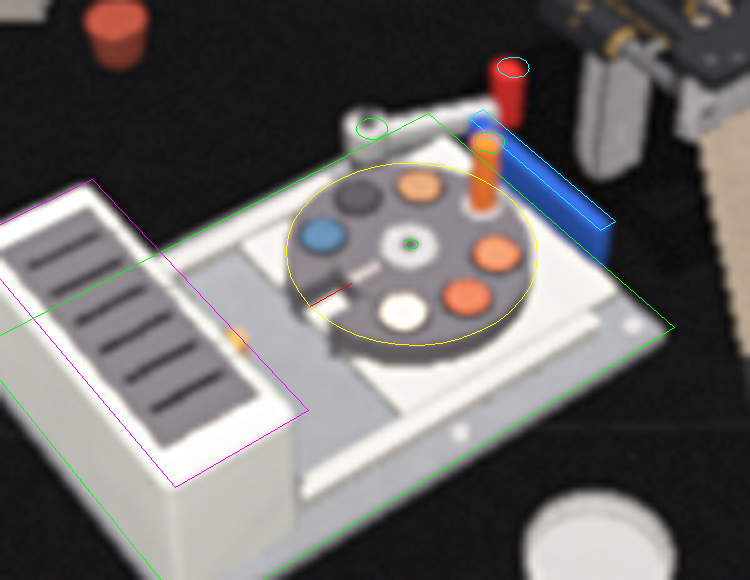

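Emit:
drive_tool(
  rows=[
    [[0.015,0,0,0,0,0],[0.027,0,0,0,0,0],[0.035,0,0,0,0,0],[0.043,0,0,0,0,0],[0.051,0,0,0,0,0],[0.059,0,0,0,0,0],[0.063,0,0,0,0,0],[0.063,0,0,0,0,0]],
  ],
)

```text
time_s: 10.8
position: [0.4392, 0.3611, 0.2267]
tool_rot: [-1.571, -0.002, 0.627]
ft_force: [0.6, 0.7, 0.1]
width: 0.0008
```

Run:
```python
from plan import *
s=show()
```

```text
t10.80 q6 -1.57 tip [0.4397 0.3614 0.0277] reader [-0.0948  0.005 ] rot [-1.571 -0.002  0.627] F [0.6 0.7 0.1] w 0.0008
```

Emit:
drive_tool(
  rows=[
    [[0.005,0,0,0,0,0],[0.01,0,0,0,0,0],[0.014,0,0,0,0,0],[0.018,0,0,0,0,0],[0.02,0,0,0,0,0],[0.022,0,0,0,0,0]],
  ],
)

```text
time_s: 11.3
position: [0.4569, 0.3739, 0.2264]
tool_rot: [-1.571, 0.0, 0.627]
ft_force: [-17.1, -14.9, 14.4]
width: 0.0009
```

Run:
```python
from ov import *
from plan import *
s=show();a=P[2]
snap("side","side6");snap("top","top6")
p=[*P,.0,2*np.pi,1.228]
overlay(p,"top","pics/top6.png","pics/ot6.png");overlay(p,"side","pics/side6.png","pics/os6.png")
```

```text
t11.30 q6 -1.57 tip [0.4569 0.3738 0.0274] reader [-0.0736  0.0049] rot [-1.571  0.     0.627] F [-17.1 -14.9  14.4] w 0.0009
```

View pics/ot6.png

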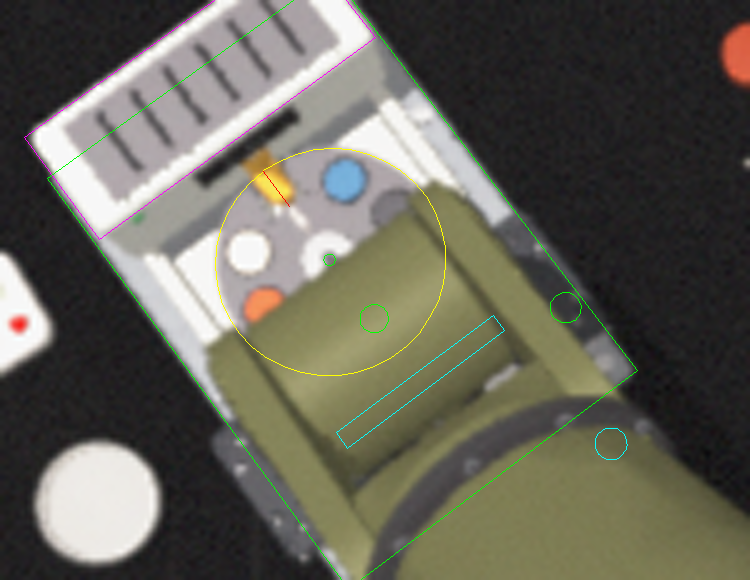

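View pics/os6.png

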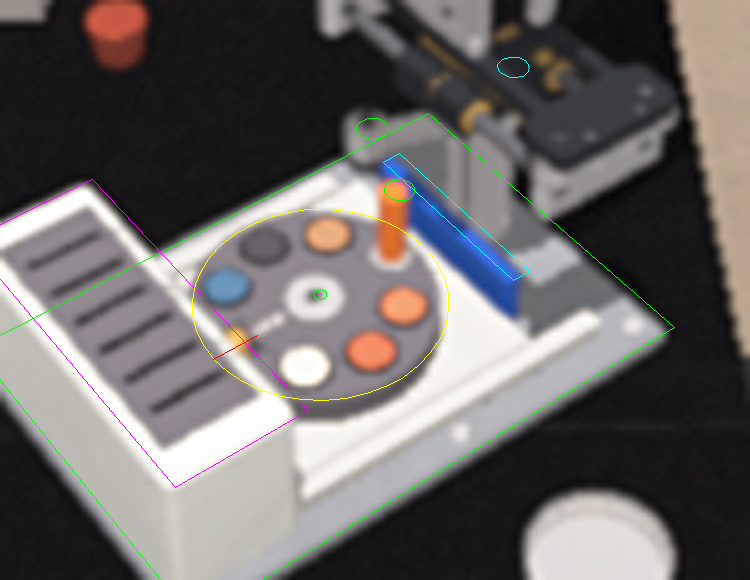

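Emit:
drive_tool(
  rows=[
    [[0.001,0,0,0,0,0],[0.0018,0,0,0,0,0],[0.0018,0,0,0,0,0],[0.0018,0,0,0,0,0]],
  ],
)

```text
time_s: 11.73
position: [0.4576, 0.3744, 0.2265]
tool_rot: [-1.571, 0.005, 0.627]
ft_force: [-16.3, -12.0, 11.9]
width: 0.0003
```

Run:
```python
from plan import *
s=show()
```

```text
t11.73 q6 -1.57 tip [0.4568 0.3737 0.0275] reader [-0.0737  0.0049] rot [-1.571  0.005  0.627] F [-16.3 -12.   11.9] w 0.0003
```

Emit:
drive_tool(
  rows=[
    [[-0.02,0,0,0,0,0],[-0.05,0,0,0,0,0],[-0.065,0,0,0,0,0],[-0.065,-0.03,0,0,0,0],[-0.065,-0.065,0,0,0,0],[-0.065,-0.07,0,0,0,0],[-0.065,-0.07,0,0,0,0]],
  ],
)

```text
time_s: 12.32
position: [0.4056, 0.3369, 0.2994]
tool_rot: [-1.571, -0.001, 0.627]
ft_force: [-0.3, 0.6, 0.7]
width: 0.0
```

```bash
cat > lat.py <<'E'
from plan import *
def fp(l,gap=0.0):
    k=np.array([-.073-.076*np.sin(l),-.083+.076*np.cos(l)]);t=np.array([np.cos(l),np.sin(l)])
    return k-t*(.0205+gap)
def wp(l,gap,z=.03): return (*r2w(*fp(l,gap)),z,P[2]+l-np.pi/2)
E
python3 - <<'E'
from lat import *
s=show()
print(fp(1.228,.02))
rows([wp(1.228,.02,.095),wp(1.228,.02,.03)],s)
E
```

```text
t12.32 q6 -1.57 tip [0.4059 0.3369 0.1004] reader [-0.1365  0.005 ] rot [-1.571e+00 -1.000e-03  6.270e-01] F [-0.3  0.6  0.7] w 0.0
[-0.15819114 -0.09559837]
[[-0.0216, 0.0054, -0.1006, 0.0, 19.7, 0.1], [-0.0216, 0.0704, -0.1006, 0.0, 19.7, 0.1]]
```

Emit:
drive_tool(
  rows=[
    [[-0.008,0,-0.035,0,7,0],[-0.016,0,-0.07,0,14,0],[-0.0216,0.005,-0.1,0,19.7,0],[-0.0216,0.005,-0.1,0,19.7,0],[-0.0216,0.005,-0.1,0,19.7,0]],
  ],
)

```text
time_s: 12.73
position: [0.4473, 0.2423, 0.2933]
tool_rot: [-1.571, 0.0, 0.281]
ft_force: [0.5, -0.1, -0.3]
width: 0.0008
```

Run:
```python
from ov import *
from lat import *
s=show();a=P[2]
snap("side","side7");snap("top","top7")
p=[*P,.0,2*np.pi,1.228]
overlay(p,"top","pics/top7.png","pics/ot7.png");overlay(p,"side","pics/side7.png","pics/os7.png")
rows([wp(1.228,.02,.03)],s)
```

```text
t12.73 q6 -1.43 tip [0.4473 0.2422 0.0943] reader [-0.1584 -0.0961] rot [-1.571  0.     0.281] F [ 0.5 -0.1 -0.3] w 0.0008
[[0.0001, 0.0643, 0.0005, 0.0, -0.1, -0.0]]
```

View pics/ot7.png

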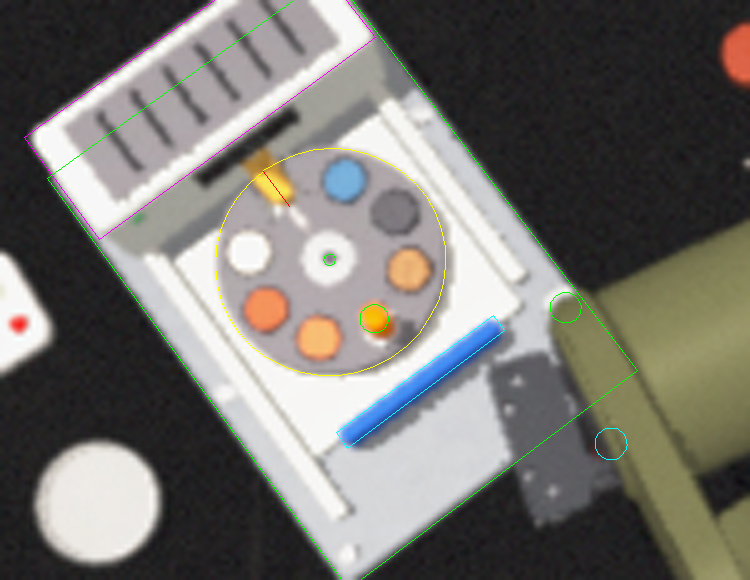

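View pics/os7.png

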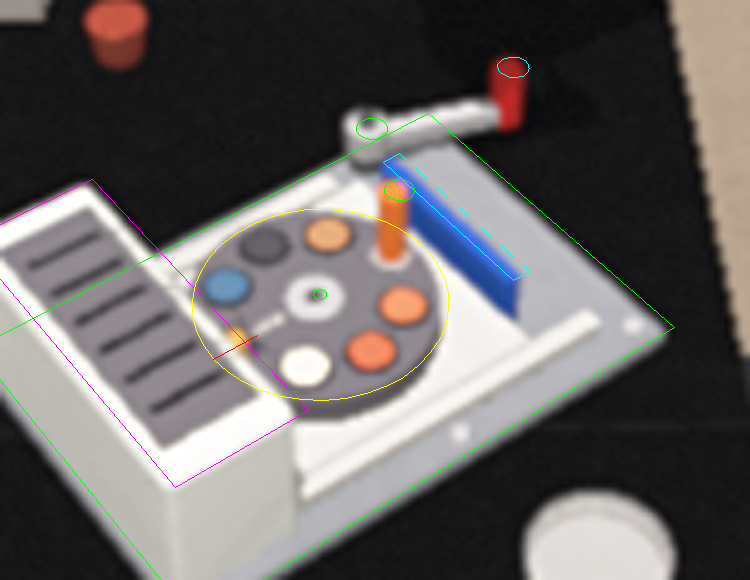

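Emit:
drive_tool(
  rows=[
    [[0,0.03,0,0,0,0],[0,0.06,0,0,0,0],[0,0.064,0,0,0,0],[0,0.064,0,0,0,0]],
  ],
)

```text
time_s: 13.17
position: [0.4462, 0.2444, 0.2286]
tool_rot: [-1.571, 0.003, 0.286]
ft_force: [-0.3, 0.2, 0.3]
width: 0.0004
```

Run:
```python
from lat import *
s=show()
rows([wp(1.228,.01),wp(1.228,0)]+[wp(1.228-.0875*i,0) for i in range(1,9)],s)
```

```text
t13.17 q6 -1.43 tip [0.4457 0.2441 0.0296] reader [-0.1587 -0.0936] rot [-1.571  0.003  0.286] F [-0.3  0.2  0.3] w 0.0004
[[0.0006, -0.0004, 0.0081, 0.0, 0.2, -0.2], [0.0006, -0.0004, 0.0181, 0.0, 0.2, -0.2], [-0.0009, -0.0004, 0.0249, 0.0, 5.2, -0.2], [-0.0018, -0.0004, 0.0317, 0.0, 10.2, -0.2], [-0.002, -0.0005, 0.0386, 0.1, 15.2, -0.2], [-0.0017, -0.0005, 0.0455, 0.1, 20.2, -0.2], [-0.0008, -0.0005, 0.0523, 0.1, 25.2, -0.2], [0.0007, -0.0005, 0.059, 0.1, 30.3, -0.1], [0.0028, -0.0005, 0.0656, 0.1, 35.3, -0.1], [0.0054, -0.0005, 0.0719, 0.1, 40.3, -0.1]]
```

Emit:
drive_tool(
  rows=[
    [[0.0006,0,0.008,0,0,0],[0.0006,0,0.018,0,0,0],[-0.001,0,0.025,0,5.2,0],[-0.0018,0,0.0317,0,10.2,0],[-0.002,0,0.0386,0,15.2,0],[-0.0017,0,0.0455,0,20.2,0],[-0.0008,0,0.0523,0,25.2,0],[0.0007,0,0.059,0,30.3,0],[0.0028,0,0.0656,0,35.3,0],[0.0054,0,0.0719,0,40.3,0]],
  ],
)

```text
time_s: 14.0
position: [0.4307, 0.3164, 0.2301]
tool_rot: [-1.571, 0.001, -0.42]
ft_force: [-0.7, -1.3, 1.4]
width: 0.0007
```

Run:
```python
from lat import *
s=show()
rows([wp(.528-.066*i,0) for i in range(1,9)],s)
```

```text
t14.00 q6 -0.59 tip [0.4306 0.3163 0.0311] reader [-0.1286 -0.0262] rot [-1.571e+00  1.000e-03 -4.200e-01] F [-0.7 -1.3  1.4] w 0.0007
[[-0.0003, 0.0011, 0.0038, 0.0, 3.6, -0.0], [-0.0011, 0.0011, 0.009, 0.0, 7.4, -0.0], [-0.0017, 0.0011, 0.0141, 0.0, 11.1, -0.0], [-0.0019, 0.0011, 0.0193, 0.0, 14.9, -0.0], [-0.0017, 0.0011, 0.0245, 0.0, 18.7, -0.0], [-0.0012, 0.0011, 0.0297, 0.0, 22.5, -0.0], [-0.0004, 0.0011, 0.0348, 0.0, 26.3, -0.0], [0.0008, 0.0011, 0.0399, 0.0, 30.1, -0.0]]
```

Emit:
drive_tool(
  rows=[
    [[-0.0003,0,0.004,0,3.6,0],[-0.001,0,0.009,0,7.4,0],[-0.0017,0,0.014,0,11,0],[-0.0019,0,0.0193,0,15,0],[-0.0017,0,0.0245,0,18.7,0],[-0.0012,0,0.0297,0,22.5,0],[-0.0004,0,0.035,0,26.3,0],[0.001,0,0.04,0,30,0],[0.001,0,0.04,0,30,0]],
  ],
)

```text
time_s: 14.75
position: [0.4477, 0.3539, 0.2314]
tool_rot: [-1.571, 0.0, -0.947]
ft_force: [-1.0, 0.4, 0.4]
width: 0.0004
```

Run:
```python
from lat import *
from ov import *
s=show()
snap("side","side8")
overlay([*P,0,0,0],"side","pics/side8.png","pics/os8.png")
```

```text
t14.75 q6 -0.02 tip [0.4477 0.354  0.0324] reader [-0.0927 -0.0057] rot [-1.571  0.    -0.947] F [-1.   0.4  0.4] w 0.0004
```

View pics/os8.png

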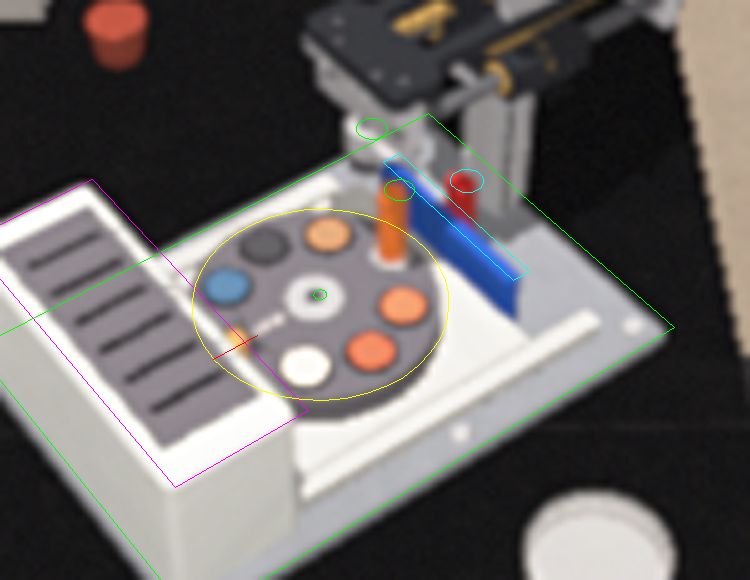

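Emit:
drive_tool(
  rows=[
    [[0,0,0.001,0,0,0],[0,0,0.002,0,0,0],[0,0,0.003,0,0,0],[0,0,0.003,0,0,0]],
  ],
)

```text
time_s: 15.13
position: [0.4488, 0.3551, 0.2314]
tool_rot: [-1.577, 0.0, -0.942]
ft_force: [-15.6, -13.7, 9.0]
width: 0.0004
```

Run:
```python
from lat import *
s=show()
```

```text
t15.13 q6 -0.02 tip [0.4478 0.3544 0.0324] reader [-0.0922 -0.0054] rot [-1.577  0.    -0.942] F [-15.6 -13.7   9. ] w 0.0004
```

Emit:
drive_tool(
  rows=[
    [[0,0,-0.02,0,0,0],[0,0,-0.05,0,0,0],[0,-0.03,-0.06,0,0,0],[0,-0.07,-0.06,0,0,0],[0,-0.11,-0.08,0,0,0],[0,-0.15,-0.11,0,0,0],[0,-0.15,-0.14,0,0,0],[0,-0.15,-0.14,0,0,0],[0,-0.15,-0.14,0,0,0]],
  ],
)

```text
time_s: 15.88
position: [0.3353, 0.273, 0.3842]
tool_rot: [-1.572, -0.0, -0.94]
ft_force: [0.3, -0.8, 0.4]
width: 0.0006
```

Run:
```python
from lat import *
from ov import *
s=show()
for c in("side","top"):
    snap(c,c+"9")
    overlay([*P,0,0,0],c,f"pics/{c}9.png",f"pics/o{c}9.png")
```

```text
t15.88 q6 -0.03 tip [0.335  0.2728 0.1852] reader [-0.2315 -0.0054] rot [-1.572 -0.    -0.94 ] F [ 0.3 -0.8  0.4] w 0.0006
```

View pics/oside9.png

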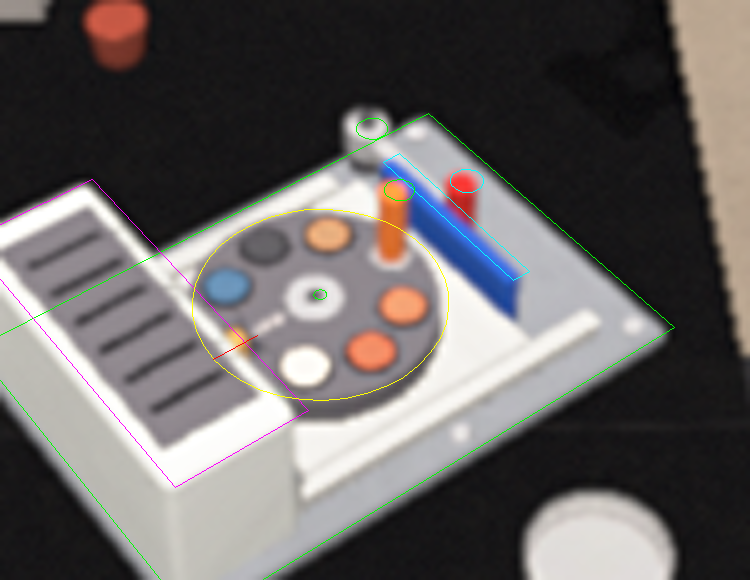

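View pics/otop9.png

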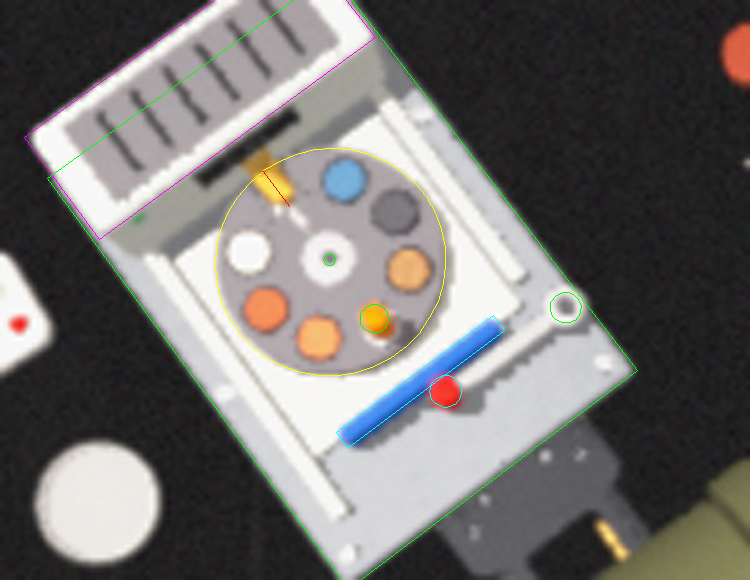

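View pics/top9.png

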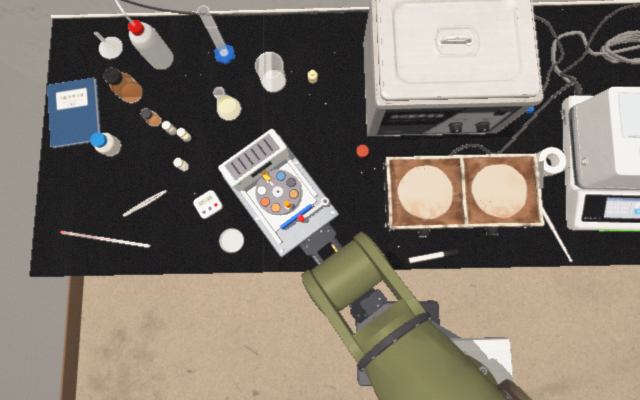

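The pictures show the carousel home with the key in its notch. The drawer, post and knob sit on the model outlines for drawer 0, carousel 0 and latch 0. The bystanders are where they started: stopper at about (150,362), dish (240,231), timer (205,206) and pen (257,433) in row, column. The arm is clear of everything.

```bash
python3 -c "
from cell import bot
print(bot.hand_in())"
```

```text
the job is handed in; nothing more can be done
None
```

The carousel is loaded, the drawer is home and latched, and I handed the job in at about 16 s of the 72 s allowed. The hand-in gives no verdict.

**What I did:**
- **Carousel:** I caged the orange post between the fingers, turned it about 2.9 rad counterclockwise until the notch faced the key, and released it.
- **Drawer:** I pushed the blue front with shut fingers until it stopped, with about 20 N of contact force and no further travel.
- **Latch:** I swung the red knob from about 1.23 rad to its end stop, again with about 20 N and no further travel, then backed the arm clear.

**Last checks:**
- **Final pictures:** Both cameras show the drawer, post and knob on the outlines expected for drawer, carousel and latch all at 0, with the key in the notch.
- **Notch alignment:** Before the push, the notch looked up to about 0.03 rad off square in the top picture, well within the 0.12 rad it tolerates.
- **Bystanders:** The petri dish, timer, rubber stopper and marker pen look unmoved in the top picture. I compared these by eye and did not measure their positions again.
- **Forces:** Readings at the end of each move stayed under about 30 N at the wrist. I did not see the peaks between readings.

**Disagreement:** My first fit, from the networks' points, was off by several pixels and put the latch at 1.05 rad. I refitted on hand-picked picture points and used that. Most points then agreed to within a pixel; the worst was about 2 pixels, in the side view.

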